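# Index the mitre fence one hole round

## Task

The mitre jig on the bench is to be reset for the slotted disc lying beside it. Hook a fingertip under the pull ring of the spring index pin, lift the pin clear, swing that end of the fence arm exactly one hole towards the side where the slotted disc lies, and let the pin spring fully home in that hole. Do not grip the ring or anything else, and leave the loose things on the bench where they are.

Things in the scene. Friction and masses are not known exactly. Their poses are not given: they have to be found in the camera images.
- jig: Mitre jig, fixed to the bench: steel plate 260 x 180 x 20 mm. Origin: centre of its underside, z = 0; x axis from the pin end to the pivot (roughly to the robot's left), y roughly towards the robot, z up. Five index holes, 13 mm wide, 16 mm deep, on an arc of radius 170 mm about the pivot at (100, 0) mm in this frame, 12 degrees (0.209 rad, 36 mm) apart; the pin starts in the middle one.
- pivot (a point): Pivot of the fence arm (vertical axis), 20 mm above the bench. Its x axis runs along the arm from the pin end to the pivot. The arm is a flat aluminium T, top 33 mm above the bench, with a cross fence 170 mm long, top 59 mm above the bench, 30 mm beyond the pivot.
- fence_arm (a joint): Arm angle, rad. 0 = pin at the middle hole (start); positive = pin end swung to the jig's +y. At a the pin is at (100 - 170 cos a, 170 sin a) mm in the jig's frame. Holes at 0, +-0.209, +-0.419. Rubs (about 1 N at the ring), stays where it is left. With the pin in a hole it cannot swing (play 0.01 rad).
- pin (a joint): Lift of the index pin in the free end of the arm, m. 0 = fully home, 0.012 = tip level with the plate's top, arm free to swing, 0.024 = stop. Pin 10 mm thick, round tip; spring and weight pull down with 5 N at 0, about 8 N lifted. Let go between holes it rides on the plate (about 0.012) and drops into a hole swung over. Ring and pin move as one.
- ring_top (a point): Centre of the pull ring's top bar, 113 mm above the bench with the pin home, straight above the pin. The ring: rigid upright steel loop with round corners, bar 7 mm thick, opening 56 mm wide, 50 mm high. x axis points through the opening towards the pivot, y along the top bar. It never tilts. Closed fingers sloping 45 degrees down towards the pivot pass through under the top bar.
- disc: Loose aluminium disc with 14 dark radial slots, diameter 100 mm, 6 mm thick, flat on the bench beside the jig, on its near or far side (seen from the robot): it tells the side to swing to (sign of its y in the jig's frame). Origin at the centre of its underside. Not to be moved.
- blank: Loose plain square aluminium blank, 90 x 90 x 6 mm, flat on the bench on the other side of the jig. Origin centre of underside. Not to be moved.
- mug: Loose white mug, 80 mm wide, 92 mm tall, upright on the bench; origin centre of underside. Not to be moved.
- tape: Loose upright roll of green tape, 96 mm wide, 50 mm tall; origin centre of underside. Not to be moved.
- marker: Loose black marker pen, 16 mm thick, 130 mm long, lying on the bench; origin under its middle. Not to be moved.
- jar: Loose closed glass jar, 70 mm wide, 90 mm tall; origin centre of underside. Not to be moved.
- driver: Loose screwdriver lying on the bench; origin on the bench under it. Not to be moved.

How it is judged:
By the outcome, as a careful person would: the job done as asked, in the order asked, and still so for the second after the job is handed in, with the robot touching nothing.
It also fails if it takes over 43 s, if anything falls off the work surface, if the arm or the gripper's body presses on something with over 40 N, if the wrist force passes 120 N, or if a joint passes its speed limit or range.

## Robot

A 6-joint arm with a two-finger parallel gripper is mounted at the origin on the work surface. World frame = base frame: x ahead of the robot, y to its left, z up, the work surface at z = 0. Lengths are in m, angles in rad, forces in N, time in s.
With the tool pointing down it reaches from about 0.35 to 0.975 m from the base axis. Payload 4.9 kg.
Tool frame: the origin (TCP) lies at the very end of the fingers, on their centre line; the grasp point (between the pads) lies 19 mm behind it; z points along the fingers, y is the line along which they close (so a half turn about z gives the same grasp; the last joint's range is limited). The gripper opens to 85 mm and grips with 20 to 120 N. Pads are 22 mm wide; open, the fingers measure 114 mm over their backs; the gripper's body (76 mm by 85 mm) begins 54 mm behind the grasp point. The pads swing forward as they close: fully open they stand 13 mm farther back than shut.
Start: joints at [1.215, 0.053, 1.613, -0, 1.476, -0.119], TCP at [0.147, 0.608, 0.231] pointing down, gripper open.
Joint ranges: [-3.01, 3.01], [-1.01, 2.22], [0.06, 2.58], [-1.02, 4.17], [0.09, 2.62], [-3.14, 3.14]. Speed limits (rad/s): [2.57, 2.57, 3.14, 3.14, 3.14, 3.14].

## Interface

Orientations are given as a unit quaternion [w, x, y, z].
In Python, from plant import manip gives the robot as it stands.
- The arm moves only by the tool play_rows, never from a script. Its argument "series" is a list that holds one entry, the list of rows, each a list of 7 numbers: the shift along the world's x, y, z in m, then the turn, a rotation vector about the world's x, y, z in degrees, then the opening, from 0 (shut) to 1 (fully open). In form: [[[dx, dy, dz, rx, ry, rz, grip], ...]]. A call has 1 to 10 rows; each row shifts and turns the commanded pose from where the row before left it; what a row does not reach is not made up. A row lasts 1/10 s, in which the tool goes at most 50 mm and 8.59 degrees, less where a joint would pass 70% of its speed; a pose out of reach is approached as far as the arm can. A call with a gripper value outside its range is refused whole. The fingers move at their own pace and stop on an object; the grip force is fixed at half the most. Time passes only in rows, so rows that do not move let the fingers close. It gives the time, the measured TCP pose, the force, the opening and the grip force at its end, in the units of the state.
- manip.state(): the state, without advancing time (a new reading comes with each control period).
- manip.grab_frame(name): name is "side" or "top" or "wrist"; returns a dict with "frame" (400x640x3 uint8, blue, green, red), "mtx" (3x3 intrinsics, pixels), "R" (3x3) and "t" (3): a world point X has camera coordinates R X + t. Camera axes: x right, y down, z forward; pixel columns grow to the right and rows downward; lengths in m; the calibration is good to about 2 mm. A picture is of the moment at which its call begins. There is no depth.
- manip.job_done(): hands the job in; it is judged then, once.
The state is a dict: "time": time; "joint_pos": joint angles; "joint_vel": joint speeds; "joint_efforts": joint torques, N m; "tool_pos": TCP position; "tool_rot": TCP orientation; "contact_force": force on the tool from outside, world axes, zero at the start; "ft_torque": the same for the moment, N m; "gripper_width": opening from 0.0 (shut) to 1.0 (fully open); "grasp_force": force on a finger pad.
Only numpy, scipy, OpenCV 4.12 (cv2) and the standard library are available. Lean on these libraries where they do the work, as an engineer would, in place of code of your own. Each camera call takes 0.05 s, during which the arm holds its last target. There are 200 camera calls.

## Working session

There is one attempt and no reset: what is moved stays moved. The work goes in short steps, Python scripts to look and compute and a tool call to move; the robot and the scene stay as the last step left them, time stands still between calls to the robot, and variables do not carry over. Pictures are saved under pics/ and viewed, at most 10 in all, crops included, and the job is handed in when it is done.

Besides the shell and the picture viewer there is one more tool, called after ">>>" as name(argument=value, ...), one argument or row to a line, values as JSON. play_rows: Moves the arm, as the interface text tells. Its arguments: {"type":"object","properties":{"series":{"type":"array"}},"required":["series"]}

```bash
mkdir -p pics; cat > h.py <<'E'
import numpy as np,cv2,pickle
from plant import manip
def snap(n,f):
    d=manip.grab_frame(n); cv2.imwrite(f'pics/{f}.png',d['frame']); pickle.dump(d,open(f'pics/{f}.pkl','wb')); return d
def ray(d,u,v):
    R=np.array(d['R']);t=np.array(d['t']);c=-R.T@t
    r=R.T@np.linalg.inv(d['mtx'])@[u,v,1]; return c,r
def onz(d,u,v,z):
    c,r=ray(d,u,v); return c+r*(z-c[2])/r[2]
def tri(*obs):
    A=0;b=0
    for d,u,v in obs:
        c,r=ray(d,u,v); r=r/np.linalg.norm(r);P=np.eye(3)-np.outer(r,r);A=A+P;b=b+P@c
    return np.linalg.solve(A,b)
def proj(d,X):
    p=np.array(d['mtx'])@(np.array(d['R'])@X+np.array(d['t']));return p[:2]/p[2]
def load(f): return pickle.load(open(f'pics/{f}.pkl','rb'))
E
python3 - <<'E'
from h import *
a=snap('top','t0');b=snap('side','s0')
for d in(a,b):print(-np.array(d['R']).T@d['t'],np.array(d['R'])[2],d['mtx'][0,0])
s=manip.state();print(s)
E
```

```text
[0.41923526 0.01272248 1.14691011] [ 0.15522838  0.01133426 -0.98781359] 362.0080378331689
[-0.00592091 -0.59009608  0.79740967] [ 0.52879706  0.53498628 -0.65891073] 423.0168659341558
{'time': 0.1, 'joint_pos': array([ 1.21501209e+00,  5.33296441e-02,  1.61414779e+00, -9.40885408e-06,
        1.47597597e+00, -1.19019199e-01]), 'joint_vel': array([-3.69110443e-04,  3.06294681e-04, -5.81849875e-03,  1.04899136e-03,
        2.02321574e-05, -1.03222078e-04]), 'joint_efforts': array([-2.20316279e-04, -3.94912076e+01, -3.71358740e+01, -1.95703210e-04,
        4.02128135e-03,  4.05475078e-06]), 'tool_pos': array([0.14641911, 0.60703777, 0.2301672 ]), 'tool_rot': array([-2.14252249e-04,  1.18105706e-01,  9.93000592e-01, -9.05381585e-04]), 'contact_force': array([-0.28842669, -0.58739904, -0.01909735]), 'ft_torque': array([0.00399548, 0.02054428, 0.01637463]), 'grasp_force': 0.0, 'gripper_width': 1.0006898305938499}
```

View pics/t0.png

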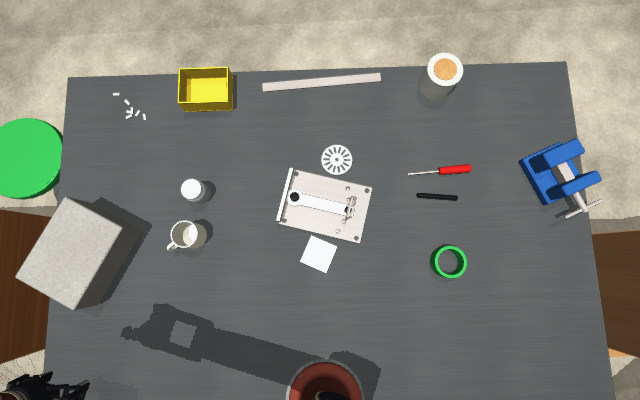

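View pics/s0.png

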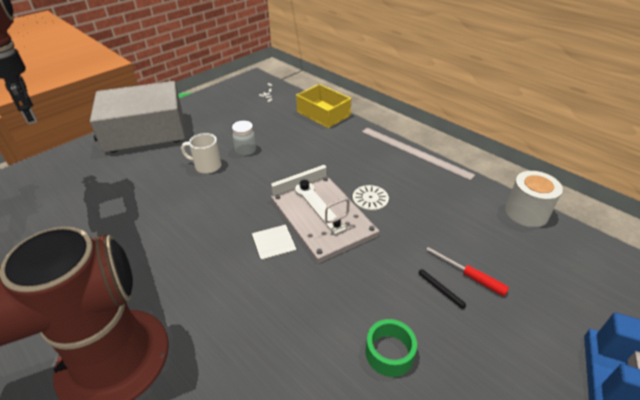

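The top view shows the jig at about (325,205), with the pivot knob on its left at (295,198) and the pin end at about (348,210). The slotted disc is on the far side at (337,159) and the blank on the near side, so the swing goes to jig −y. I'll enlarge both views.

```bash
python3 - <<'E'
from h import *
a=load('t0')['frame'][140:280,260:400];b=load('s0')['frame'][155:265,260:400]
cv2.imwrite('pics/c0.png',np.hstack([cv2.resize(a[20:110,10:120],(400,327),interpolation=2),cv2.resize(b[10:110,10:130],(392,327),interpolation=2)]))
E
```

```text
(no output)
```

View pics/c0.png

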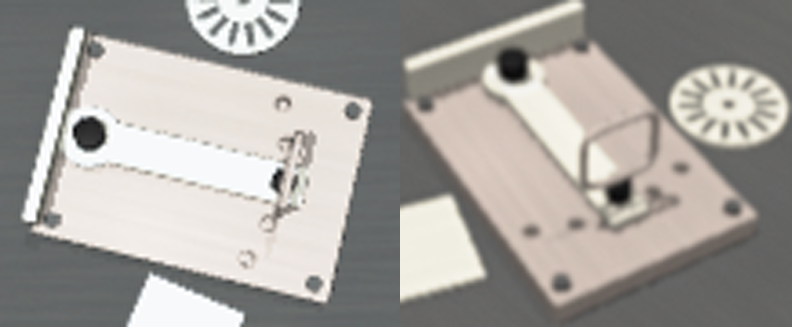

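```bash
cat >> h.py <<'E'
def ringtop(p,a=0,z=.113):
    x,y,th=p;c,s=np.cos(th),np.sin(th);q=np.array([.1-.17*np.cos(a),.17*np.sin(a)])
    return np.array([x+c*q[0]-s*q[1],y+s*q[0]+c*q[1],z])
E
python3 - <<'E'
from h import *
from scipy.optimize import least_squares
t=load('t0');s=load('s0')
T=lambda u,v:(270+u/3.636-.4,160+v/3.636-.4)
S=lambda u,v:(270+(u-400)/3.267-.4,165+v/3.267-.4)
h=lambda a:(.1-.17*np.cos(a),.17*np.sin(a),.02)
O=[(t,T(370,100),(-.13,-.09,.02)),(t,T(325,300),(-.13,.09,.02)),(t,T(283,103),h(-.419)),(t,T(267,224),h(.209)),(t,T(247,259),h(.419)),
(t,T(92,35),(.13,-.09,.02)),(s,S(757,213),(-.13,-.09,.02)),(s,S(558,302),(-.13,.09,.02)),(s,S(532,231),h(.419)),(s,S(575,224),h(.209)),(s,S(681,168),h(-.419))]
def w(p,q):
    c,sn=np.cos(p[2]),np.sin(p[2]);return np.array([p[0]+c*q[0]-sn*q[1],p[1]+sn*q[0]+c*q[1],q[2]])
f=lambda p:np.concatenate([proj(d,w(p,q))-uv for d,uv,q in O])
r=least_squares(f,[.55,.0,1.5],loss='soft_l1');print(r.x,f(r.x).reshape(-1,2).round(1).tolist())
p=r.x
np.save('p.npy',p)
print('ring',ringtop(p),'next',ringtop(p,-.209),'xaxis',np.cos(p[2]),np.sin(p[2]))
for z in(.113,):print((proj(t,ringtop(p))-[269.6,159.6])*3.636,(proj(s,ringtop(p))-[269.6,164.6])*3.267+[400,0])
print('pivot',w(p,(.1,0,.033)),'fence',w(p,(.13,-.085,.059)),w(p,(.13,.085,.059)))
for n,u,v in(('disc',337,159),('blank',318,254)):print(n,onz(t,u,v,.006))
E
```

```text
[ 0.57699854 -0.01975805  1.30865388] [[1.2, -0.1], [1.5, 0.7], [0.6, 0.0], [1.2, -0.4], [0.8, -0.3], [-2.1, -0.6], [-0.4, -0.1], [-0.8, 0.5], [-0.6, -0.8], [0.1, -0.9], [-0.5, -1.0]]
ring [ 0.55885801 -0.08736663  0.113     ] next [ 0.59388361 -0.09293435  0.113     ] xaxis 0.2591504022857462 0.965836978477805
[294.2578159  169.05320156] [619.16810506 119.05011911]
pivot [0.60291358 0.07682565 0.033     ] fence [0.69278423 0.08377298 0.059     ] [0.52859194 0.12782855 0.059     ]
disc [ 0.72861593 -0.06062965  0.006     ]
blank [0.42570715 0.00997606 0.006     ]
```

```bash
cat >> h.py <<'E'
from scipy.spatial.transform import Rotation as Ro
def target(p,a=0,s=.025,drop=.006,back=0):
    "tool pose with centreline s past the bar, gap drop below contact"
    h=p[2]-a;d=np.array([np.cos(h),np.sin(h),0]);z=np.array([0,0,1.])
    tz=(d-z)/2**.5;n=(d+z)/2**.5;ty=np.array([d[1],-d[0],0])
    return ringtop(p,a)-.0145*n+(s-back)*tz-drop*z, Ro.from_matrix(np.c_[np.cross(ty,tz),ty,tz]),tz
def delta(pos,R):
    st=manip.state();q=st['tool_rot'];Rn=Ro.from_quat([q[1],q[2],q[3],q[0]])
    return pos-st['tool_pos'],(R*Rn.inv()).as_rotvec(degrees=True)
E
python3 - <<'E'
from h import *
from scipy.optimize import least_squares
t=load('t0');s=load('s0')
T=lambda u,v:(270+u/3.636-.4,160+v/3.636-.4)
S=lambda u,v:(270+(u-400)/3.267-.4,165+v/3.267-.4)
h=lambda a:(.1-.17*np.cos(a),.17*np.sin(a),.02)
O=[(t,T(370,100),(-.13,-.09,.02)),(t,T(325,300),(-.13,.09,.02)),(t,T(283,103),h(-.419)),(t,T(267,224),h(.209)),(t,T(247,259),h(.419)),
(s,S(757,213),(-.13,-.09,.02)),(s,S(558,302),(-.13,.09,.02)),(s,S(532,231),h(.419)),(s,S(575,224),h(.209)),(s,S(681,168),h(-.419))]
def w(p,q):
    c,sn=np.cos(p[2]),np.sin(p[2]);return np.array([p[0]+c*q[0]-sn*q[1],p[1]+sn*q[0]+c*q[1],q[2]])
f=lambda p:np.concatenate([proj(d,w(p,q))-uv for d,uv,q in O])
r=least_squares(f,[.55,.0,1.3],loss='soft_l1');p=r.x;print(p,f(p).reshape(-1,2).round(1).tolist())
np.save('p.npy',p);print('ring',ringtop(p),'tri',tri((s,*S(622,127)),(t,*T(297,168))))
pos,R,tz=target(p,back=.09);print(pos,tz,delta(pos,R))
E
```

```text
[ 0.57714826 -0.01920428  1.31055317] [[1.0, -0.2], [1.4, 0.5], [0.4, -0.1], [1.0, -0.5], [0.7, -0.3], [-0.5, -0.3], [-0.8, 0.3], [-0.6, -0.9], [0.0, -1.1], [-0.6, -1.2]]
ring [ 0.55913617 -0.0868472   0.113     ] tri [ 0.56017732 -0.0899234   0.10596408]
[ 0.54467118 -0.14116928  0.14270889] [ 0.18194956  0.68329668 -0.70710678] (array([ 0.39825207, -0.74820705, -0.08745831]), array([ 42.92917146,  25.42253383, -86.22288692]))
```

>>> play_rows(
  series=[
    [[0.022,-0.036,0.008,2.15,1.27,-4.31,0],[0.022,-0.036,0.008,2.15,1.27,-4.31,0],[0.022,-0.036,0.008,2.15,1.27,-4.31,0],[0.022,-0.036,0.008,2.15,1.27,-4.31,0],[0.022,-0.036,0.008,2.15,1.27,-4.31,0],[0.022,-0.036,0,2.15,1.27,-4.31,0],[0.022,-0.036,0,2.15,1.27,-4.31,0],[0.022,-0.036,0,2.15,1.27,-4.31,0],[0.022,-0.036,0,2.15,1.27,-4.31,0],[0.022,-0.036,0,2.15,1.27,-4.31,0]],
  ],
)

```text
time: 1.1
tool_pos: [0.3669, 0.2459, 0.2711]
tool_rot: [-0.128, 0.47, 0.857, 0.169]
contact_force: [0.8, 0.6, -0.7]
gripper_width: 0.002
grasp_force: 0.0
```

>>> play_rows(
  series=[
    [[0.018,-0.039,0,2.15,1.27,-4.31,0],[0.018,-0.039,0,2.15,1.27,-4.31,0],[0.018,-0.039,0,2.15,1.27,-4.31,0],[0.018,-0.039,0,2.15,1.27,-4.31,0],[0.018,-0.039,0,2.15,1.27,-4.31,0],[0.018,-0.039,0,2.15,1.27,-4.31,0],[0.018,-0.039,0,2.15,1.27,-4.31,0],[0.018,-0.039,0,2.15,1.27,-4.31,0],[0.018,-0.039,0,2.15,1.27,-4.31,0],[0.018,-0.039,0,2.15,1.27,-4.31,0]],
  ],
)

```text
time: 2.1
tool_pos: [0.5469, -0.1443, 0.2706]
tool_rot: [-0.233, 0.734, 0.561, 0.305]
contact_force: [0.6, 0.3, 0.2]
gripper_width: -0.0
grasp_force: 0.0
```

```bash
python3 - <<'E'
from h import *
p=np.load('p.npy');st=manip.state();print(st['time'],st['joint_pos'],st['gripper_width'])
pos,R,tz=target(p,back=.09);print(delta(pos,R))
d=snap('wrist','w1');print(proj(d,ringtop(p)))
E
```

```text
2.1 [-0.71996531  0.01884149  1.72017285  0.70535134  1.76051989 -0.4465176 ] -0.00044681053078322793
(array([-0.00227057,  0.00312143, -0.12793999]), array([-0.11801394,  0.03293421,  0.29616862]))
[318.47584293 236.92412985]
```

View pics/w1.png

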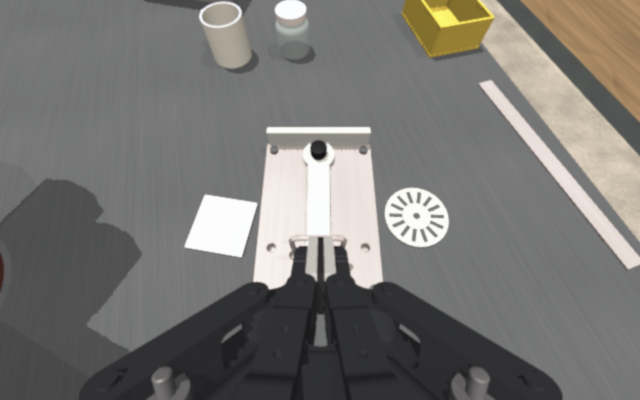

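The wrist view shows the ring's bar centred at about (319,238), against a prediction of (318,237), so the alignment is good. I'll descend to the pre-insertion pose.

>>> play_rows(
  series=[
    [[-0.0005,0.0005,-0.025,0,0,0.06,0],[-0.0005,0.0005,-0.025,0,0,0.06,0],[-0.0005,0.0005,-0.025,0,0,0.06,0],[-0.0005,0.0005,-0.025,0,0,0.06,0],[0,0.0005,-0.02,0,0,0.06,0],[0,0,-0.008,0,0,0,0],[0,0,0,0,0,0,0]],
  ],
)

```text
time: 2.85
tool_pos: [0.544, -0.1393, 0.1421]
tool_rot: [-0.234, 0.731, 0.564, 0.304]
contact_force: [0.4, -0.0, 0.3]
gripper_width: 0.0
grasp_force: 0.0
```

```bash
python3 - <<'E'
from h import *
p=np.load('p.npy')
pos,R,tz=target(p,back=.09);print(delta(pos,R),manip.state()['contact_force'])
d=snap('wrist','w2');s=snap('side','s2')
cv2.imwrite('pics/c2.png',np.hstack([cv2.resize(d['frame'][150:350,220:420],(400,400),interpolation=2),cv2.resize(s['frame'][150:250,270:370],(400,400),interpolation=2)]))
r=ringtop(p);st=manip.state();print((proj(d,r)-[220,150])*2,(proj(s,r)-[270,150])*4+[400,0])
for k in(0,.02,.04,.06):print(k,(proj(d,st['tool_pos']-k*tz)-[220,150])*2,(proj(s,st['tool_pos']-k*tz)-[270,150])*4+[400,0])
E
```

```text
(array([ 0.00063843, -0.00184666,  0.00062384]), array([-0.105981  ,  0.01079641, -0.23244162])) [ 0.36390384 -0.01037087  0.29470288]
[207.32369776  77.83040203] [666.42304375 203.53412097]
0 [209.28397823 202.38950937] [719.74934032 218.65102152]
0.02 [210.16518123 244.04152519] [734.90162084 214.77708429]
0.04 [211.32181549 298.71241049] [750.66152981 210.74779654]
0.06 [212.90693479 373.63659247] [767.06636525 206.55362241]
```

View pics/c2.png

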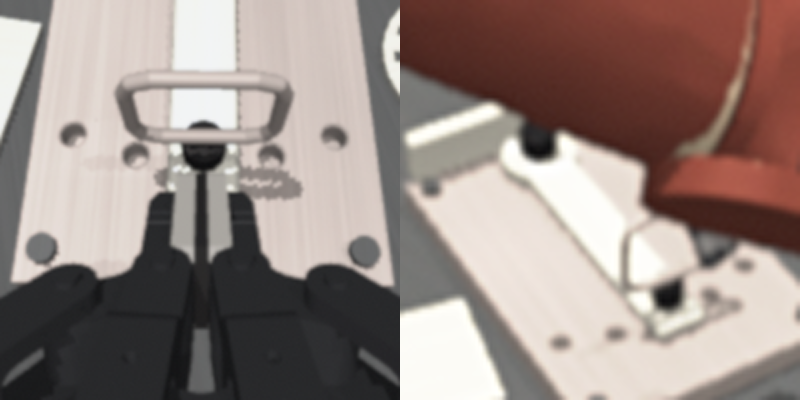

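The wrist crop shows the ring opening upright and centred ahead of the fingers, with the bar at (205,78) and the fingers at column 201. The fingers measure about 35 mm across, so they fit. I'll insert along the 45° line.

>>> play_rows(
  series=[
    [[0.0019,0.0066,-0.007,0,0,-0.1,0],[0.0019,0.0066,-0.007,0,0,-0.1,0],[0.0019,0.0066,-0.007,0,0,0,0],[0.0019,0.0066,-0.007,0,0,0,0],[0.0019,0.0066,-0.007,0,0,0,0],[0.0019,0.0066,-0.007,0,0,0,0],[0.0019,0.0066,-0.007,0,0,0,0],[0.0019,0.0066,-0.007,0,0,0,0],[0.0019,0.0066,-0.007,0,0,0,0],[0,0,0,0,0,0,0]],
  ],
)

```text
time: 3.95
tool_pos: [0.561, -0.0793, 0.0789]
tool_rot: [-0.234, 0.732, 0.563, 0.304]
contact_force: [-0.6, 0.4, -0.3]
gripper_width: -0.0
grasp_force: 0.0
```

```bash
python3 - <<'E'
from h import *
p=np.load('p.npy')
pos,R,tz=target(p);print(delta(pos,R),manip.state()['contact_force'])
d=snap('wrist','w3')
cv2.imwrite('pics/c3.png',cv2.resize(d['frame'][150:350,220:420],(600,600),interpolation=2))
E
```

```text
(array([ 1.09423851e-05, -3.97335315e-04,  1.25364802e-04]), array([-0.07540661,  0.00967654, -0.07491435])) [-0.58339716  0.42809656 -0.28281487]
```

View pics/c3.png

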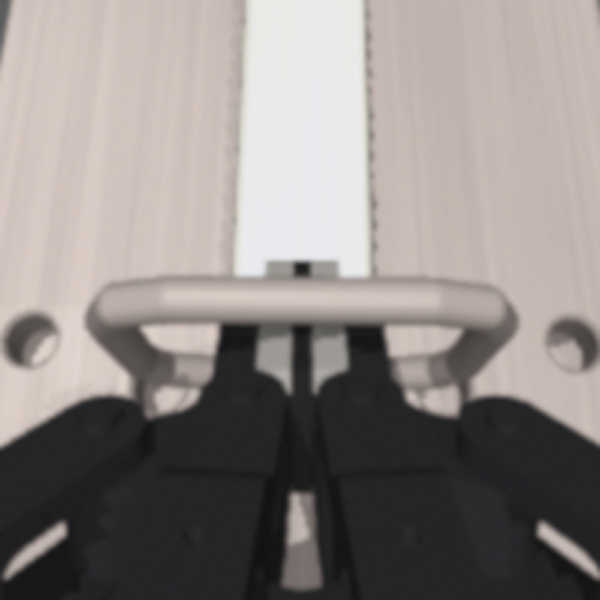

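The fingers are through and centred under the bar, with no contact force. Now I'll lift.

>>> play_rows(
  series=[
    [[0,0,0.003,0,0,0,0],[0,0,0.003,0,0,0,0],[0,0,0.003,0,0,0,0],[0,0,0.003,0,0,0,0],[0,0,0.003,0,0,0,0],[0,0,0.003,0,0,0,0],[0,0,0.003,0,0,0,0],[0,0,0,0,0,0,0]],
  ],
)

```text
time: 4.8
tool_pos: [0.5615, -0.081, 0.1013]
tool_rot: [-0.232, 0.732, 0.564, 0.304]
contact_force: [-0.5, -5.2, -8.0]
gripper_width: -0.001
grasp_force: 4.5
```

```bash
python3 - <<'E'
from h import *
p=np.load('p.npy')
s=manip.state();print(s['tool_pos'],s['contact_force'])
d=snap('wrist','w4')
cv2.imwrite('pics/c4.png',cv2.resize(d['frame'][150:350,220:420],(600,600),interpolation=2))
for z in(.113,.123,.128,.133):
    print(z,(proj(d,ringtop(p,0,z))-[220,150])*3)
E
```

```text
[ 0.56149598 -0.08101215  0.10129986] [-0.45026988 -5.20670396 -8.00132561]
0.113 [303.12497389 321.75210299]
0.123 [303.39291108 306.96111502]
0.128 [303.54026411 298.82675747]
0.133 [303.69776967 290.13194791]
```

View pics/c4.png

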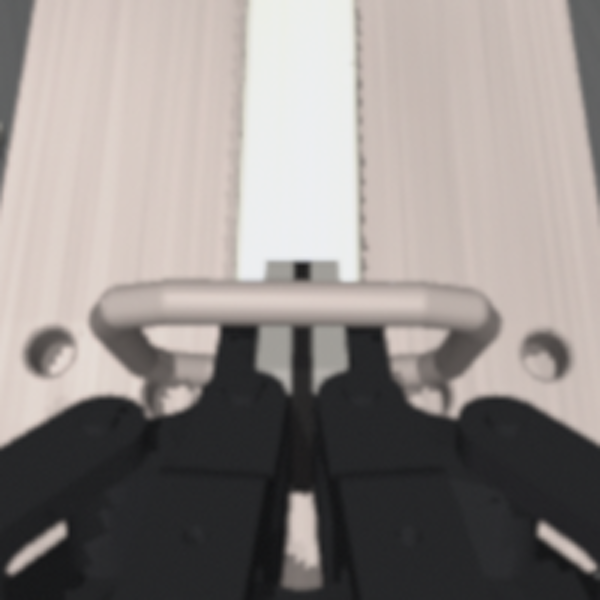

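Force is 8 N and the bar has risen about 13–16 mm. I'll lift 4 mm more, then swing one hole towards the disc with a 12° yaw.

>>> play_rows(
  series=[
    [[0,0,0.002,0,0,0,0],[0,0,0.002,0,0,0,0],[0.0042,-0.0011,0,0,0,1.5,0],[0.0042,-0.001,0,0,0,1.5,0],[0.0042,-0.0009,0,0,0,1.5,0],[0.0042,-0.0008,0,0,0,1.5,0],[0.0042,-0.0006,0,0,0,1.5,0],[0.0042,-0.0005,0,0,0,1.5,0],[0.0042,-0.0003,0,0,0,1.5,0],[0.0042,-0.0002,0,0,0,1.5,0]],
  ],
)

```text
time: 5.85
tool_pos: [0.5953, -0.0863, 0.1047]
tool_rot: [-0.263, 0.669, 0.637, 0.278]
contact_force: [-0.7, -5.6, -7.9]
gripper_width: -0.003
grasp_force: 4.7
```

```bash
python3 - <<'E'
from h import *
p=np.load('p.npy')
s=manip.state();print(s['tool_pos'],s['contact_force'])
pos,R,tz=target(p,-.209,drop=0);print(delta(pos,R))
d=snap('wrist','w5')
cv2.imwrite('pics/c5.png',cv2.resize(d['frame'][150:350,220:420],(600,600),interpolation=2))
for a in(-.15,-.18,-.209,-.23):
    print(a,(proj(d,ringtop(p,a,.131))-[220,150])*3)
E
```

```text
[ 0.59528125 -0.08626449  0.10474236] [-0.74646311 -5.64050647 -7.85806402]
(array([-0.00072867,  0.00133098, -0.01967308]), array([ 0.00755376,  0.07655   , -0.12169101]))
-0.15 [239.10185908 298.08198292]
-0.18 [271.32525351 299.58396162]
-0.209 [302.54942759 300.13051241]
-0.23 [325.16576502 299.96945998]
```

View pics/c5.png

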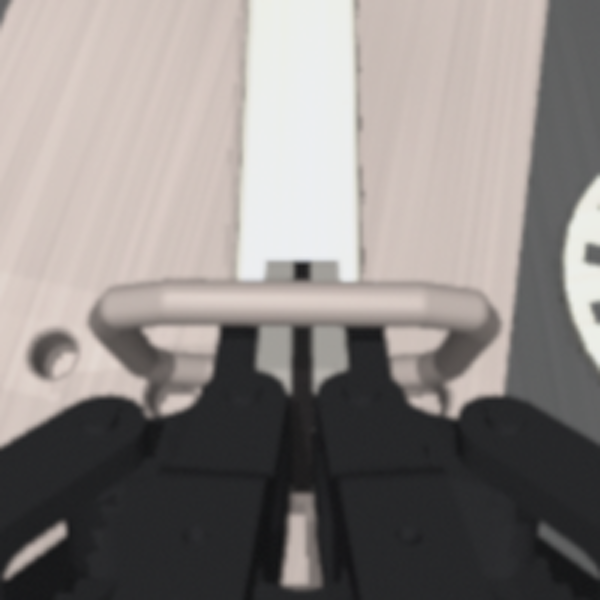

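The ring kept its place on the fingers and the swing matches 12°: one inner hole is left on the right at about (440,400), and the +1 hole is at (52,352). Now I'll lower it.

>>> play_rows(
  series=[
    [[0,0,-0.003,0,0,0,0],[0,0,-0.003,0,0,0,0],[0,0,-0.003,0,0,0,0],[0,0,-0.003,0,0,0,0],[0,0,-0.003,0,0,0,0],[0,0,-0.003,0,0,0,0],[0,0,-0.003,0,0,0,0],[0,0,-0.003,0,0,0,0],[0,0,-0.002,0,0,0,0],[0,0,0,0,0,0,0]],
  ],
)

```text
time: 6.9
tool_pos: [0.5955, -0.0853, 0.0798]
tool_rot: [-0.264, 0.669, 0.637, 0.279]
contact_force: [-0.5, 0.3, -0.0]
gripper_width: -0.0
grasp_force: 0.0
```

```bash
python3 - <<'E'
from h import *
p=np.load('p.npy')
s=manip.state();print(s['tool_pos'],s['contact_force'])
pos,R,tz=target(p,-.209);print(delta(pos,R),tz)
d=snap('wrist','w6')
cv2.imwrite('pics/c6.png',cv2.resize(d['frame'][150:350,220:420],(600,600),interpolation=2))
for z in(.113,.125):print(z,(proj(d,ringtop(p,-.209,z))-[220,150])*3)
E
```

```text
[ 0.59549046 -0.08532244  0.0798395 ] [-0.49633749  0.27969749 -0.03979382]
(array([-0.00093788,  0.00038893, -0.00077022]), array([-0.11555447,  0.15332531, -0.07289318])) [ 0.03621853  0.7061786  -0.70710678]
0.113 [301.91267332 293.79676574]
0.125 [302.23067553 269.99928959]
```

View pics/c6.png

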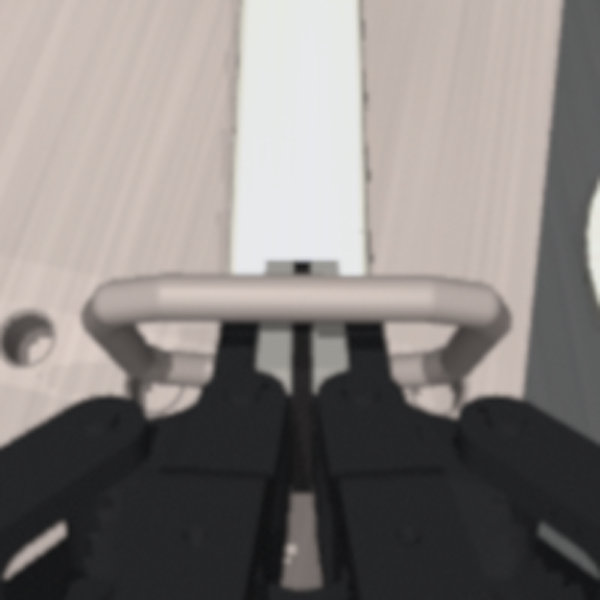

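Force is zero and the bar is at row 300, matching the home height (a pin riding on the plate would put it near row 270). Withdrawing along the finger axis.

>>> play_rows(
  series=[
    [[-0.0004,-0.007,0.007,0,0,0,0],[-0.0004,-0.007,0.007,0,0,0,0],[-0.0004,-0.007,0.007,0,0,0,0],[-0.0004,-0.007,0.007,0,0,0,0],[-0.0004,-0.007,0.007,0,0,0,0],[-0.0004,-0.007,0.007,0,0,0,0],[-0.0004,-0.007,0.007,0,0,0,0],[-0.0004,-0.007,0.007,0,0,0,0],[-0.0004,-0.007,0.007,0,0,0,0],[-0.0004,-0.007,0.007,0,0,0,0]],
  ],
)

```text
time: 7.95
tool_pos: [0.5913, -0.1565, 0.1499]
tool_rot: [-0.263, 0.669, 0.637, 0.278]
contact_force: [0.4, 0.8, -0.5]
gripper_width: 0.003
grasp_force: 0.0
```

>>> play_rows(
  series=[
    [[0,-0.02,0.03,0,0,0,0],[0,-0.02,0.03,0,0,0,0],[0,-0.02,0.03,0,0,0,0],[0,-0.02,0.03,0,0,0,0],[0,-0.02,0.03,0,0,0,0],[0,0,0,0,0,0,0]],
  ],
)

```text
time: 8.55
tool_pos: [0.5924, -0.2593, 0.3051]
tool_rot: [-0.258, 0.67, 0.638, 0.279]
contact_force: [0.4, -0.0, 0.0]
gripper_width: 0.001
grasp_force: 0.0
```

```bash
python3 - <<'E'
from h import *
p=np.load('p.npy');print(manip.state()['contact_force'])
w=snap('wrist','w7');s=snap('side','s7')
f=lambda d,r,k:((proj(d,r)-k)*4).round(1)
c=proj(w,ringtop(p,-.209)).astype(int)-50;e=proj(s,ringtop(p,-.209)).astype(int)-50
for z in(.113,.125):print(z,f(w,ringtop(p,-.209,z),c),f(s,ringtop(p,-.209,z),e)+[400,0])
g=lambda d,k:cv2.resize(d['frame'][k[1]:k[1]+100,k[0]:k[0]+100],(400,400),interpolation=2)
cv2.imwrite('pics/c7.png',np.hstack([g(w,c),g(s,e)]))
E
```

```text
[ 4.39354898e-01 -2.46594275e-04  4.49824780e-02]
0.113 [203.8 200.7] [600.  200.2]
0.125 [203.5 183.1] [600.8 185.4]
```

View pics/c7.png

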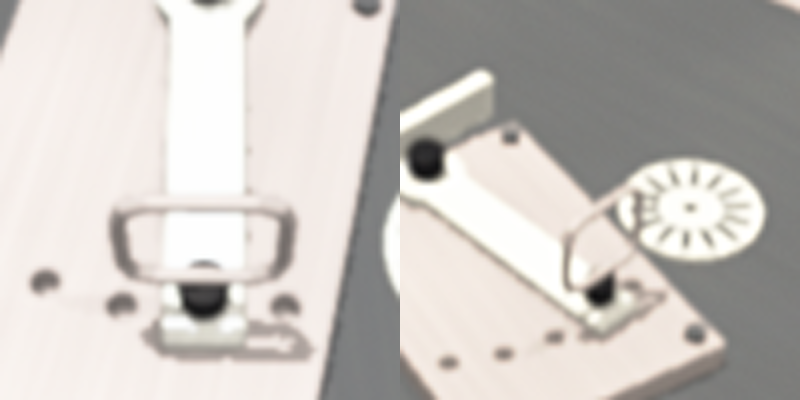

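The fingers are clear. The bar is at row 203, where home predicts 201 and riding on the plate 183. Three holes are free on the blank side and one on the disc side, so the pin is home one hole over.

```bash
python3 -c "
from plant import manip
print(manip.job_done())"
```

```text
the job is handed in; nothing more can be done
None
```

The index pin is fully home in the next hole towards the slotted disc (one hole to the jig's −y side), nothing was gripped, the robot touched only the ring, and the job was handed in at about 8.7 s.

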